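# Pack up the cutting-die case

### The arm

A 6-joint arm with a two-finger parallel gripper is mounted at the origin on the work surface. World frame = base frame: x ahead of the robot, y to its left, z up, the work surface at z = 0. Lengths are in m, angles in rad, forces in N, time in s.
With the tool pointing down it reaches from about 0.2 to 0.875 m from the base axis. Payload 3.4 kg.
Tool frame: the origin (TCP) lies at the very end of the fingers, on their centre line; the grasp point (between the pads) lies 19 mm behind it; z points along the fingers, y is the line along which they close (so a half turn about z gives the same grasp; the last joint's range is limited). The gripper opens to 94 mm and grips with 3 to 60 N. Pads are 16 mm wide; open, the fingers measure 119 mm over their backs; the gripper's body (75 mm by 177 mm) begins 78 mm behind the grasp point.
Start: joints at [1.189, 0.276, 1.505, -0, 1.361, -0.121], TCP at [0.148, 0.556, 0.205] pointing down, gripper open.
Joint ranges: [-2.89, 2.89], [-0.75, 2.08], [0.22, 2.7], [-1.18, 4.32], [0.11, 2.71], [-2.7, 2.7]. Speed limits (rad/s): [2.57, 2.57, 3.14, 3.14, 3.14, 3.14].

### API

Orientations are given as a rotation vector (axis times angle).
In Python, from cell import arm gives the robot as it stands.
- The arm moves only by the tool play_rows, never from a script. Its argument "commands" is a list of rows, each an object with "offset": the shift along the tool's x, y, z as a fraction of full scale, a list of three; "twist": the turn, a rotation vector about the tool's x, y, z as a fraction of full scale, a list of three; "claw": the opening, from 0 (shut) to 1 (fully open). In form: [{"offset": [dx, dy, dz], "twist": [wx, wy, wz], "claw": claw}, ...]. A call has 1 to 10 rows; each row shifts and turns the commanded pose from where the row before left it, along the tool's axes as they then stand; what a row does not reach is not made up. Full scale, the value 1, is 0.05 m for a shift and 0.08 rad for a turn. A row lasts 1/8 s, in which the tool goes at most 62.5 mm and 10.7 degrees, less where a joint would pass 70% of its speed; a pose out of reach is approached as far as the arm can. A call with a number of a shift or a turn outside -1 to 1 is refused whole. A call with a gripper value outside its range is refused whole. The fingers move at their own pace and stop on an object; the grip force is fixed at half the most. Time passes only in rows, so rows that do not move let the fingers close. It gives the time, the measured TCP pose, the force, the opening and the grip force at its end, in the units of the state.
- arm.get_obs(): the state, without advancing time (a new reading comes with each control period).
- arm.snapshot(name): name is "side" or "top" or "wrist"; returns a dict with "img" (384x512x3 uint8, red, green, blue), "vertical_fov" (degrees; the focal length in pixels is half the picture's height over the tangent of half this angle, whatever the lens; pixels are square), "cx", "cy" (the principal point, pixels), "dist_coeffs" ([k1, k2, p1, p2, k3] as OpenCV has them; the pictures are not rectified), "eye" and "attitude" of the camera in the world. Camera axes: x right, y down, z forward; pixel columns grow to the right and rows downward; lengths in m; the calibration is good to about 2 mm. A picture is of the moment at which its call begins. There is no depth.
- arm.finish_job(): hands the job in; it is judged then, once.
The state is a dict: "time_s": time; "joint_pos": joint angles; "dq": joint speeds; "tau": joint torques, N m; "eef_pos": TCP position; "orientation": TCP orientation; "contact_force": force on the tool from outside, world axes, zero at the start; "ft_torque": the same for the moment, N m; "width": finger opening in m; "gripper_force": force on a finger pad.
Only numpy, scipy, OpenCV 4.12 (cv2) and the standard library are available. Lean on these libraries where they do the work, as an engineer would, in place of code of your own. Each camera call takes 0.05 s, during which the arm holds its last target. There are 200 camera calls.

### The job

Get the case of cutting dies ready to travel: first push the upright plywood hold-down board over and press it fully down over the dies, and only then swing the case's cover over and press it completely shut without slamming it. Do it all by pushing with the fingers: do not grip the board, the cover or anything else, and leave the dies and the things lying around where they are.

Things in the scene. Friction and masses are not known exactly. Their poses are not given: they have to be found in the camera images.
- case: open blue case with aluminium edges, fixed on the table. 220 mm (its x) by 320 mm (its y), rim of the lower part 85 mm above the table. Origin: centre of the underside; x points from the front (open latches and a black handle stand out up to 21 mm; leave them) to the back, where the cover is hinged; z up. The front looks to the robot's right, up to 45 degrees towards it or 25 away
- flap (a joint): hold-down board's hinge: 0 = fully down, level over the dies; 1.57 = upright; stop at 1.75; starts at 1.45 to 1.72. Stiff: the board stays where it is left; 0.35 Nm turns it (3 N near its free edge; up to 0.65 Nm against its weight). It turns about the case's y axis through point flap_hinge; at angle q the board runs from there along (cos q, 0, sin q) in the case's axes
- flap_hinge (a point): middle of the board's hinge line, just inside the front wall of the case, 97.5 mm in front of the case's centre and 73.5 mm above the table. It lies in the plane of the board's bare outer face
- flap_edge (a point): middle of the board's free edge on the bare outer face, 145 mm from flap_hinge. When upright this edge is about 218 mm above the table; when down, the face lies level 11.5 mm below the case's rim, and the free edge is 47.5 mm behind the case's centre
- flap_board: the hold-down board: light plywood, 142 x 296 mm, 9 mm thick, with brass hinge leaves. Its bare outer face looks to the front of the case while upright and is the upper face when down. Its frame is the hinge's: origin at flap_hinge, x towards the free edge, z out of the bare face
- flap_felt: dark red felt, 4 mm, covering the board's inner face (the underside when down). Same frame as flap_board
- lid (a joint): cover's hinge: 0 = shut, flat on the rim; 1.57 = upright; stop at 1.92, leaning back; starts at 1.65 to 1.88. Stiff: it stays at any angle and must be pushed all the way; 0.8 Nm turns it (4 N near its free edge). It turns about the case's y axis through point lid_hinge; at q it runs from there along (-cos q, 0, sin q) in the case's axes, its outer face 33 mm off along (sin q, 0, cos q)
- lid_hinge (a point): middle of the cover's hinge line, at the back of the rim: 110 mm behind the case's centre, 85.5 mm above the table
- lid_edge (a point): middle of the cover's free edge on its outer face: 220 mm along the cover from lid_hinge and 33 mm outward. Shut, it lies above the front of the case, 118.5 mm above the table
- lid_shell: the cover: blue shell with aluminium edges, 220 x 320 mm, 33 mm deep overall. Its outer face looks backwards (away from the case) while open and is the top when shut. Its frame is the hinge's: origin at lid_hinge, -x towards the free edge, z out of the outer face
- lid_lining: dark grey foam filling the inside of the cover, level with its edges. Same frame as lid_shell
- die_a: oval strip-steel cutting die, a 4 mm black band with a bright edge, 118 x 76 mm, 32 mm tall, 220 g, lying loose in its foam nest in the case; origin: centre of its underside. Leave it where it is
- die_b: oval strip-steel cutting die, a 4 mm black band with a bright edge, 118 x 76 mm, 32 mm tall, 220 g, lying loose in its foam nest in the case; origin: centre of its underside. Leave it where it is
- die_c: oval strip-steel cutting die, a 4 mm black band with a bright edge, 118 x 76 mm, 32 mm tall, 220 g, lying loose in its foam nest in the case; origin: centre of its underside. Leave it where it is
- spare_die: bystander: oval strip-steel die 105 x 85 mm, 32 mm tall, loose on the table in front of the case; origin: centre of its underside
- mallet: bystander: nylon mallet behind the case, standing on its white head (64 mm across, 90 mm tall), the wooden handle level, 45 mm above the table, reaching 240 mm from the head's axis along its x; origin: centre of the head's underside
- sole_stack: bystander: banded stack of tan heel blanks, 130 x 85 mm, 84 mm tall; origin: centre of its underside
- gauge: bystander: dial thickness gauge lying flat, about 80 x 130 mm, 24 mm tall; origin: on the table under its frame
- pen_cup: bystander: grey cup 72 mm across, 90 mm tall, with pens reaching 150 mm; origin: centre of its underside
Things that resemble listed ones, but are neither listed nor needed, are in the scene too. Leave any purple look-alike of the die_c alone.

How it is judged:
By the outcome, as a careful person would: the job done as asked, in the order asked, and still so for the second after the job is handed in, with the robot touching nothing.
It also fails if it takes over 56 s, if anything falls off the work surface, if the arm or the gripper's body presses on something with over 40 N, if the wrist force passes 120 N, or if a joint passes its speed limit or range.

## Working session

There is one attempt and no reset: what is moved stays moved. The work goes in short steps, Python scripts to look and compute and a tool call to move; the robot and the scene stay as the last step left them, time stands still between calls to the robot, and variables do not carry over. Pictures are saved under pics/ and viewed, at most 10 in all, crops included, and the job is handed in when it is done.

Besides the shell and the picture viewer there is one more tool, called after "Call:" as name([rows], argument=value, ...), one row to a line, values as JSON. play_rows: Moves the arm, as the interface text tells. Shift numbers are shares of 0.05 m and turn numbers shares of 0.08 rad, none past 1 either way. Its arguments: {"type":"object","properties":{"commands":{"type":"array","items":{"type":"object","properties":{"offset":{"type":"array","items":{"type":"number","minimum":-1,"maximum":1}},"twist":{"type":"array","items":{"type":"number","minimum":-1,"maximum":1}},"claw":{"type":"number"}}}}},"required":["commands"]}

```bash
mkdir -p pics; ls; cat > h.py <<'E'
import numpy as np, cv2, pickle
from scipy.spatial.transform import Rotation as R
def K(s):
    f=192/np.tan(np.radians(s["vertical_fov"])/2); return np.array([[f,0,s["cx"]],[0,f,s["cy"]],[0,0,1.]])
def att(s):
    a=np.array(s["attitude"],float); return a if a.shape==(3,3) else R.from_rotvec(a).as_matrix()
def ray(s,px):
    p=cv2.undistortPoints(np.array(px,float).reshape(-1,1,2),K(s),np.array(s["dist_coeffs"],float)).reshape(-1,2)
    return np.c_[p,np.ones(len(p))]@att(s).T
def onplane(s,px,z):
    d=ray(s,px); e=np.array(s["eye"]); return e+d*((z-e[2])/d[:,2])[:,None]
def proj(s,P):
    A=att(s); rv=cv2.Rodrigues(A.T)[0]; return cv2.projectPoints(np.array(P,float).reshape(-1,3),rv,-A.T@np.array(s["eye"],float),K(s),np.array(s["dist_coeffs"],float))[0].reshape(-1,2)
def save(n): return pickle.load(open(f"{n}.pkl","rb"))
E
python3 - <<'E'
from cell import arm
import cv2,pickle
for n in("side","top"):
    s=arm.snapshot(n); pickle.dump(s,open(n+".pkl","wb")); cv2.imwrite(f"pics/{n}0.png",cv2.resize(s["img"][:,:,::-1],(800,600)))
    print({k:v for k,v in s.items() if k!="img"})
print(arm.get_obs())
E
```

```text
pics
{'vertical_fov': 54.61967763849099, 'cx': 251.90279831073562, 'cy': 188.60180212550745, 'dist_coeffs': array([0.01038463, 0.        , 0.        , 0.        , 0.        ]), 'eye': array([0.3437211 , 0.49459296, 1.07291617]), 'attitude': array([-0.46172612,  2.91838746, -0.75308943])}
{'vertical_fov': 42.62867519907215, 'cx': 260.76661627871954, 'cy': 189.4328621408408, 'dist_coeffs': array([0.07335316, 0.        , 0.        , 0.        , 0.        ]), 'eye': array([ 0.32258087, -0.01730788,  1.56567329]), 'attitude': array([-2.16609441,  2.13220811, -0.13297848])}
{'time_s': 0.1, 'joint_pos': array([ 1.18902946e+00,  2.76531668e-01,  1.50593793e+00, -1.23509056e-05,
        1.36071326e+00, -1.21014038e-01]), 'dq': array([ 8.64094329e-06, -1.13040096e-03, -1.25236806e-03, -7.15979689e-04,
        5.78564685e-04,  6.70987059e-04]), 'tau': array([ 2.62792571e-03, -4.05455840e+01, -2.37779009e+01,  7.05354684e-02,
        2.99000647e-02, -5.22742732e-05]), 'eef_pos': array([0.14807648, 0.55510795, 0.20471863]), 'orientation': array([-4.08376154e-01, -3.11454903e+00,  2.42380643e-03]), 'contact_force': array([-0.28329967, -0.35395539,  0.21024767]), 'ft_torque': array([ 0.02842911,  0.01039631, -0.03663993]), 'gripper_force': 0.0, 'width': 0.0941009712417934}
```

View pics/side0.png

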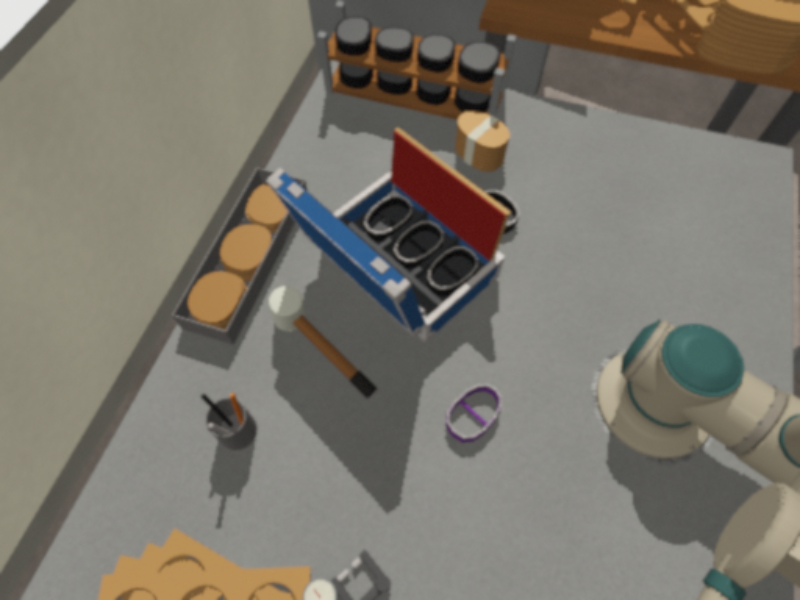

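View pics/top0.png

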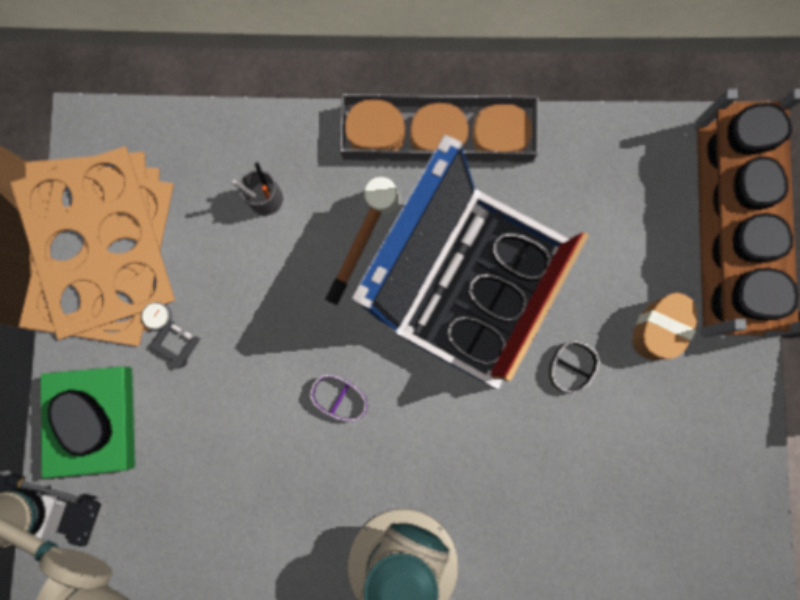

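Side view shows the case with red felt board (502,255)–(395,133) and the blue cover (280,175)–(415,320). Top view shows rim corners near (403,333), (478,195) and (500,383), board edge (585,235)–(510,378), and cover edge (450,140)–(360,300). Look-alikes: the purple oval at top (338,398) and the black spare die at (573,367), neither of which is to be touched. The target is the only blue case with a felt board. One close crop to confirm.

```bash
python3 - <<'E'
from h import *
t=save("top");s=save("side")
a=cv2.resize(t["img"][80:260,215:395],(600,600),interpolation=cv2.INTER_CUBIC)
cv2.imwrite("pics/c1.png",a[:,:,::-1])
b=cv2.resize(s["img"][75:225,160:360],(800,600),interpolation=cv2.INTER_CUBIC)
cv2.imwrite("pics/c2.png",b[:,:,::-1])
px=np.array([(403,333),(478,195),(500,383)])*.64
P=onplane(t,px,.085);print(P,np.linalg.norm(P[0]-P[1]),np.linalg.norm(P[0]-P[2]))
E
```

```text
[[ 0.44684741  0.00417525  0.085     ]
 [ 0.72203368 -0.13909218  0.085     ]
 [ 0.35423357 -0.18257958  0.085     ]] 0.31024673407014697 0.20845789023000313
```

View pics/c1.png

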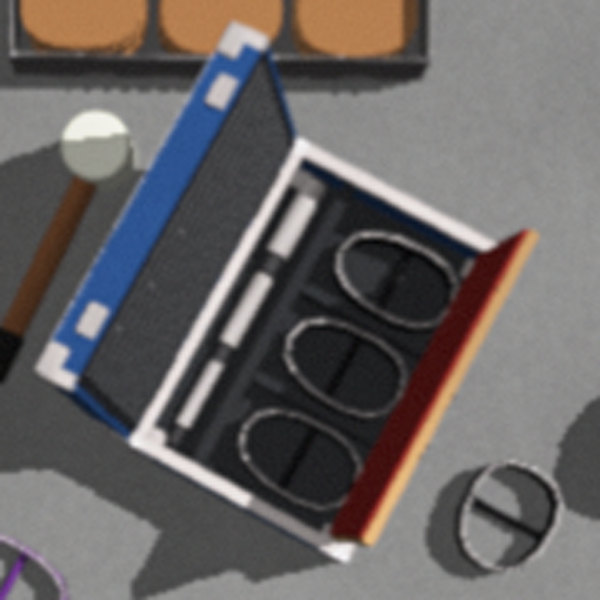

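View pics/c2.png

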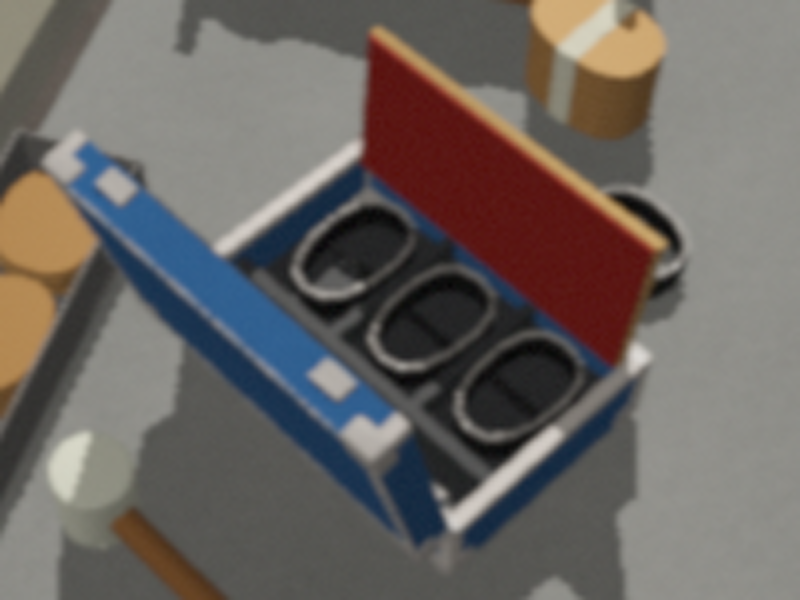

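Crop 1 (x0.3+215/80): board's outer top corners (539,232)/(368,546), cover's outer edge corners (38,370)/(232,20), and rim corners (347,560) front, (300,138) back. Crop 2 (x0.25+160/75): the same board corners (383,25)/(665,245), cover (45,158)/(372,463), rim front (650,355). This is the blue case. I'll triangulate.

```bash
python3 - <<'E'
from h import *
t=save("top");s=save("side")
T=lambda p:np.array(p)*.3+[215,80]
S=lambda p:np.array(p)*.25+[160,75]
def tri(a,b):
    d1=ray(t,T(a))[0];d2=ray(s,S(b))[0];d1/=np.linalg.norm(d1);d2/=np.linalg.norm(d2)
    e1=np.array(t["eye"]);e2=np.array(s["eye"])
    k=np.linalg.lstsq(np.c_[d1,-d2],e2-e1,rcond=None)[0]
    p,q=e1+k[0]*d1,e2+k[1]*d2; return (p+q)/2,np.linalg.norm(p-q)
for n,a,b in [("bfar",(539,232),(383,25)),("bnear",(368,546),(665,245)),("lfar",(232,20),(45,158)),("lnear",(38,370),(372,463)),("rimF",(352,558),(650,355))]:
    print(n,*[np.round(x,4) for x in tri(a,b)])
for nm,s_,f,pp in (("top",t,T,[(352,560),(300,138),(132,442)]),("side",s,S,[(650,355)])):
    print(nm,onplane(s_,[f(p) for p in pp],.085).round(4))
E
```

```text
bfar [ 0.6156 -0.3254  0.2146] 0.0057
bnear [ 0.3552 -0.1829  0.2135] 0.0003
lfar [ 0.7697 -0.0647  0.2939] 0.0027
lnear [0.4871 0.0852 0.2821] 0.0005
rimF [ 0.3461 -0.186   0.0697] 0.0035
top [[ 0.3458 -0.1843  0.085 ]
 [ 0.7327 -0.1362  0.085 ]
 [ 0.4483  0.0142  0.085 ]]
side [[ 0.3443 -0.1756  0.085 ]]
```

Call:
play_rows([
  {"offset": [0,0,-0.8],"twist": [0,0,1],"claw": 0},
  {"offset": [0,0,-0.8],"twist": [0,0,1],"claw": 0},
  {"offset": [0,0,-0.8],"twist": [0,0,1],"claw": 0},
  {"offset": [0,0,-0.8],"twist": [0,0,1],"claw": 0},
  {"offset": [0,0,0],"twist": [0,0,1],"claw": 0},
  {"offset": [0,0,0],"twist": [0,0,1],"claw": 0},
  {"offset": [0,0,0],"twist": [0,0,1],"claw": 0},
  {"offset": [0,0,0],"twist": [0,0,1],"claw": 0},
  {"offset": [0,0,0],"twist": [0,0,1],"claw": 0},
  {"offset": [0,0,0],"twist": [0,0,1],"claw": 0},
])

```text
time_s: 1.35
eef_pos: [0.1482, 0.5553, 0.3649]
orientation: [1.593, 2.708, -0.002]
contact_force: [0.0, -0.4, 0.7]
width: 0.0008
gripper_force: 0.0
```

Call:
play_rows([
  {"offset": [0,0,0],"twist": [0,0,1],"claw": 0},
  {"offset": [0,0,0],"twist": [0,0,1],"claw": 0},
  {"offset": [0,0,0],"twist": [0,0,1],"claw": 0},
  {"offset": [0,0,0],"twist": [0,0,1],"claw": 0},
  {"offset": [0,0,0],"twist": [0,0,1],"claw": 0},
  {"offset": [0,0,0],"twist": [0,0,1],"claw": 0},
  {"offset": [0,0,0],"twist": [0,0,1],"claw": 0},
  {"offset": [0,0,0],"twist": [0,0,1],"claw": 0},
  {"offset": [0,0,0],"twist": [0,0,1],"claw": 0},
  {"offset": [0,0,0],"twist": [0,0,1],"claw": 0},
])

```text
time_s: 2.6
eef_pos: [0.1482, 0.5554, 0.3649]
orientation: [2.521, 1.873, -0.002]
contact_force: [0.4, 0.2, -0.5]
width: 0.0006
gripper_force: 0.0
```

Call:
play_rows([
  {"offset": [0,0,0],"twist": [0,0,1],"claw": 0},
  {"offset": [0,0,0],"twist": [0,0,1],"claw": 0},
  {"offset": [0,0,0],"twist": [0,0,0.5],"claw": 0},
])

```text
time_s: 2.98
eef_pos: [0.1482, 0.5554, 0.3649]
orientation: [2.695, 1.614, -0.001]
contact_force: [-0.6, 0.1, -0.1]
width: 0.0003
gripper_force: 0.0
```

Call:
play_rows([
  {"offset": [-0.61,0.68,0],"claw": 0,"twist": [0,0,0]},
  {"offset": [-0.61,0.68,0],"claw": 0,"twist": [0,0,0]},
  {"offset": [-0.61,0.68,0],"claw": 0,"twist": [0,0,0]},
  {"offset": [-0.61,0.68,0],"claw": 0,"twist": [0,0,0]},
  {"offset": [-0.61,0.68,0],"claw": 0,"twist": [0,0,0]},
  {"offset": [-0.61,0.68,0],"claw": 0,"twist": [0,0,0]},
  {"offset": [-0.61,0.68,0],"claw": 0,"twist": [0,0,0]},
  {"offset": [-0.61,0.68,0],"claw": 0,"twist": [0,0,0]},
  {"offset": [-0.61,0.68,0],"claw": 0,"twist": [0,0,0]},
  {"offset": [-0.61,0.68,0],"claw": 0,"twist": [0,0,0]},
])

```text
time_s: 4.22
eef_pos: [0.3047, 0.125, 0.3652]
orientation: [-2.694, -1.617, -0.0]
contact_force: [1.0, -0.3, -0.2]
width: 0.0007
gripper_force: 0.0
```

Call:
play_rows([
  {"offset": [-0.61,0.68,0],"claw": 0,"twist": [0,0,0]},
  {"offset": [-0.61,0.68,0],"claw": 0,"twist": [0,0,0]},
  {"offset": [-0.61,0.68,0],"claw": 0,"twist": [0,0,0]},
  {"offset": [-0.61,0.68,0],"claw": 0,"twist": [0,0,0]},
  {"offset": [-0.61,0.68,0],"claw": 0,"twist": [0,0,0]},
  {"offset": [-0.61,0.68,0],"claw": 0,"twist": [0,0,0]},
  {"offset": [-0.61,0.68,0],"claw": 0,"twist": [0,0,0]},
  {"offset": [-0.61,0.68,0],"claw": 0,"twist": [0,0,0]},
  {"offset": [-0.61,0.68,0],"claw": 0,"twist": [0,0,0]},
  {"offset": [-0.61,0.68,0],"claw": 0,"twist": [0,0,0]},
])

```text
time_s: 5.48
eef_pos: [0.4614, -0.304, 0.3649]
orientation: [-2.693, -1.615, 0.0]
contact_force: [-0.3, 0.6, 0.3]
width: 0.0001
gripper_force: 0.0
```

Call:
play_rows([
  {"offset": [0,0,0.85],"claw": 0,"twist": [0,0,0]},
  {"offset": [0,0,0.85],"claw": 0,"twist": [0,0,0]},
  {"offset": [0,0,0.85],"claw": 0,"twist": [0,0,0]},
  {"offset": [0,0,0.88],"claw": 0,"twist": [0,0,0]},
  {"offset": [0.6,0,0],"claw": 0,"twist": [0,0,0]},
  {"offset": [0.3,0,0],"claw": 0,"twist": [0,0,0]},
  {"offset": [0.26,0,0],"claw": 0,"twist": [0,0,0]},
  {"offset": [0.32,0,0.02],"claw": 0,"twist": [0,0,0]},
  {"offset": [0.32,0,0.06],"claw": 0,"twist": [0,0,0]},
])

```text
time_s: 6.6
eef_pos: [0.5038, -0.2228, 0.1904]
orientation: [2.693, 1.616, -0.0]
contact_force: [-2.0, -2.0, -1.4]
width: 0.0005
gripper_force: 1.3
```

```bash
python3 - <<'E'
from cell import arm
import cv2,numpy as np
a=cv2.resize(arm.snapshot("side")["img"][40:240,130:396],(532,400)); b=cv2.resize(arm.snapshot("top")["img"][80:280,195:328],(266,400))
cv2.imwrite("pics/p1.png",np.hstack([a,b])[:,:,::-1])
E
```

```text
(no output)
```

View pics/p1.png

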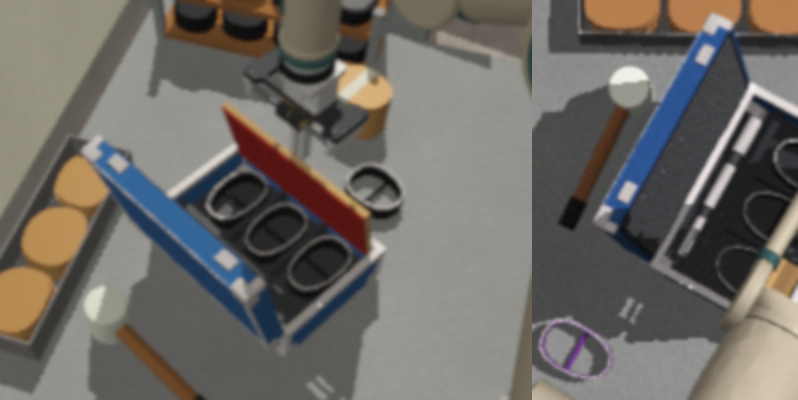

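The fingers (side (300,140)) push the middle of the bare face and the board is leaning inwards at (225,110)–(370,245). Continuing down the arc.

Call:
play_rows([
  {"offset": [0.28,0,0.1],"claw": 0,"twist": [0,0,0]},
  {"offset": [0.27,0,0.13],"claw": 0,"twist": [0,0,0]},
  {"offset": [0.25,0,0.17],"claw": 0,"twist": [0,0,0]},
  {"offset": [0.23,0,0.19],"claw": 0,"twist": [0,0,0]},
  {"offset": [0.16,0,0.18],"claw": 0,"twist": [0,0,0]},
  {"offset": [0.15,0,0.19],"claw": 0,"twist": [0,0,0]},
  {"offset": [0.12,0,0.21],"claw": 0,"twist": [0,0,0]},
  {"offset": [0.11,0,0.21],"claw": 0,"twist": [0,0,0]},
  {"offset": [0.06,0,0.17],"claw": 0,"twist": [0,0,0]},
  {"offset": [0.06,0,0.17],"claw": 0,"twist": [0,0,0]},
])

```text
time_s: 7.95
eef_pos: [0.5431, -0.1485, 0.1033]
orientation: [-2.694, -1.616, 0.001]
contact_force: [-0.1, -0.9, 1.2]
width: 0.0007
gripper_force: 0.6
```

Call:
play_rows([
  {"offset": [0.04,0,0.16],"claw": 0,"twist": [0,0,0]},
  {"offset": [0.02,0,0.15],"claw": 0,"twist": [0,0,0]},
  {"offset": [0.02,0,0.14],"claw": 0,"twist": [0,0,0]},
  {"offset": [0,0,0.1],"claw": 0,"twist": [0,0,0]},
  {"offset": [0,0,0.05],"claw": 0,"twist": [0,0,0]},
])

```text
time_s: 8.57
eef_pos: [0.545, -0.1451, 0.0737]
orientation: [-2.694, -1.616, 0.0]
contact_force: [-1.9, 0.1, 12.8]
width: 0.0004
gripper_force: 6.9
```

Call:
play_rows([
  {"offset": [0,0,0.03],"claw": 0,"twist": [0,0,0]},
  {"offset": [0,0,0],"claw": 0,"twist": [0,0,0]},
])

```text
time_s: 8.82
eef_pos: [0.545, -0.1451, 0.0737]
orientation: [2.694, 1.616, 0.0]
contact_force: [-2.7, 0.2, 8.1]
width: 0.0007
gripper_force: 4.0
```

Call:
play_rows([
  {"offset": [0,0,0.06],"claw": 0,"twist": [0,0,0]},
  {"offset": [0,0,0],"claw": 0,"twist": [0,0,0]},
])

```text
time_s: 9.07
eef_pos: [0.5451, -0.1451, 0.0735]
orientation: [2.693, 1.616, 0.001]
contact_force: [-6.7, 1.6, 24.3]
width: 0.0006
gripper_force: 12.0
```

Call:
play_rows([
  {"offset": [0,0,-0.5],"claw": 0,"twist": [0,0,0]},
  {"offset": [0,0,-0.9],"claw": 0,"twist": [0,0,0]},
  {"offset": [0,0,-0.9],"claw": 0,"twist": [0,0,0]},
  {"offset": [0,0,-0.9],"claw": 0,"twist": [0,0,0]},
  {"offset": [0,0,-0.9],"claw": 0,"twist": [0,0,0]},
  {"offset": [0,0,-0.9],"claw": 0,"twist": [0,0,0]},
  {"offset": [0,0,-0.9],"claw": 0,"twist": [0,0,0]},
])

```text
time_s: 9.95
eef_pos: [0.545, -0.145, 0.3659]
orientation: [-2.694, -1.616, -0.001]
contact_force: [1.0, -0.7, -0.1]
width: 0.0001
gripper_force: 0.0
```

```bash
python3 - <<'E'
from cell import arm
import cv2,numpy as np
a=cv2.resize(arm.snapshot("side")["img"][40:240,130:396],(532,400)); 
cv2.imwrite("pics/p2.png",a[:,:,::-1]); o=arm.get_obs(); print(o["eef_pos"],o["joint_pos"])
E
```

```text
[ 0.54723681 -0.14588377  0.37229683] [-3.83647685e-01  2.11494370e-01  1.19301185e+00  4.01668804e-04
  1.72534111e+00  1.06335521e-01]
```

View pics/p2.png

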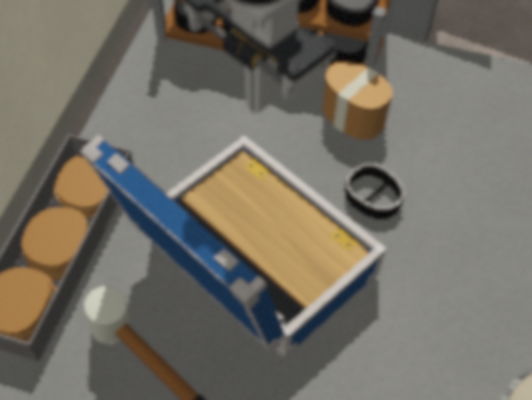

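The board lies flat in the case between (245,150) and (370,250); dies are covered. Now over the cover to its back side.

Call:
play_rows([
  {"offset": [0.8,0,0],"claw": 0,"twist": [0,0,0]},
  {"offset": [0.85,0,0],"claw": 0,"twist": [0,0,0]},
  {"offset": [0.85,0,0],"claw": 0,"twist": [0,0,0]},
  {"offset": [0.85,0,0],"claw": 0,"twist": [0,0,0]},
  {"offset": [0.85,0,0],"claw": 0,"twist": [0,0,0]},
  {"offset": [0.85,0,0],"claw": 0,"twist": [0,0,0]},
  {"offset": [0,0,0.0],"claw": 0,"twist": [0,0,0]},
])

```text
time_s: 10.88
eef_pos: [0.6648, 0.0803, 0.3628]
orientation: [-2.689, -1.621, 0.001]
contact_force: [0.1, 0.0, -1.1]
width: 0.0005
gripper_force: 0.0
```

Call:
play_rows([
  {"offset": [0,0,0.7],"claw": 0,"twist": [0,0,0]},
  {"offset": [0,0,0.7],"claw": 0,"twist": [0,0,0]},
  {"offset": [0,0,0.6],"claw": 0,"twist": [0,0,0]},
  {"offset": [-0.5,0,0],"claw": 0,"twist": [0,0,0]},
  {"offset": [-0.4,0,0],"claw": 0,"twist": [0,0,0]},
  {"offset": [-0.3,0,0],"claw": 0,"twist": [0,0,0]},
  {"offset": [-0.3,0,0],"claw": 0,"twist": [0,0,0]},
  {"offset": [-0.3,0,-0.05],"claw": 0,"twist": [0,0,0]},
])

```text
time_s: 11.88
eef_pos: [0.6236, -0.0006, 0.2698]
orientation: [2.693, 1.617, 0.014]
contact_force: [1.6, 5.3, 5.1]
width: 0.0003
gripper_force: 2.9
```

```bash
python3 - <<'E'
from cell import arm
import cv2,numpy as np
a=cv2.resize(arm.snapshot("side")["img"][20:240,110:402],(532,400)); b=cv2.resize(arm.snapshot("top")["img"][60:260,195:328],(266,400))
cv2.imwrite("pics/p3.png",np.hstack([a,b])[:,:,::-1]); o=arm.get_obs(); d=o["eef_pos"][:2]-[.539,-.16]; print(d@[.469,.883],d@[-.883,.469],o["contact_force"])
E
```

```text
0.17822558022973403 0.00021310692890946545 [1.28598655 1.10532032 2.02419271]
```

View pics/p3.png

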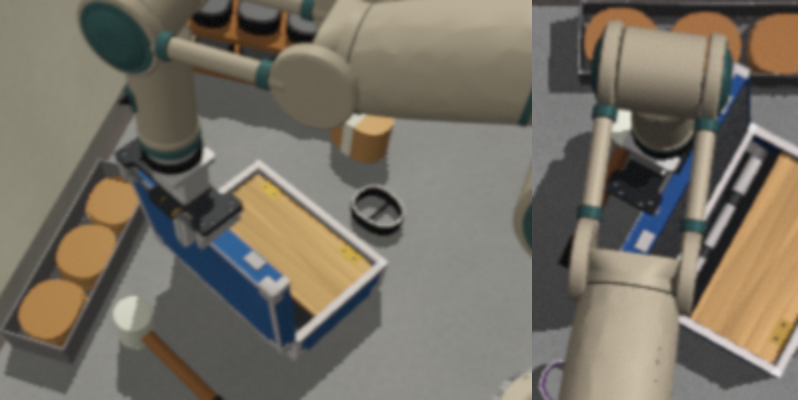

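The fingers are on the outer face's middle, side (195,235), cover moved near upright. Continuing.

Call:
play_rows([
  {"offset": [-0.27,0,-0.1],"claw": 0,"twist": [0,0,0]},
  {"offset": [-0.27,0,-0.1],"claw": 0,"twist": [0,0,0]},
  {"offset": [-0.36,0,-0.02],"claw": 0,"twist": [0,0,0]},
  {"offset": [-0.36,0,-0.01],"claw": 0,"twist": [0,0,0]},
  {"offset": [-0.35,0,0],"claw": 0,"twist": [0,0,0]},
  {"offset": [-0.32,0,0.05],"claw": 0,"twist": [0,0,0]},
  {"offset": [-0.32,0,0.08],"claw": 0,"twist": [0,0,0]},
  {"offset": [-0.32,0,0.1],"claw": 0,"twist": [0,0,0]},
])

```text
time_s: 12.98
eef_pos: [0.5605, -0.1161, 0.2666]
orientation: [-2.694, -1.616, 0.0]
contact_force: [1.0, 3.3, -0.3]
width: 0.0005
gripper_force: 1.6
```

```bash
cat > st.py <<'E'
from cell import arm
o=arm.get_obs(); d=o["eef_pos"][:2]-[.539,-.16]; print(d@[.469,.883],d@[-.883,.469],o["eef_pos"][2],o["contact_force"])
E
python3 st.py
```

```text
0.0488548005403114 0.0016607825382515008 0.2665719402734341 [ 0.95479673  3.32093816 -0.3074675 ]
```

Call:
play_rows([
  {"offset": [-0.3,0,0.1],"claw": 0,"twist": [0,0,0]},
  {"offset": [-0.28,0,0.12],"claw": 0,"twist": [0,0,0]},
  {"offset": [-0.28,0,0.14],"claw": 0,"twist": [0,0,0]},
  {"offset": [-0.22,0,0.16],"claw": 0,"twist": [0,0,0]},
  {"offset": [-0.2,0,0.17],"claw": 0,"twist": [0,0,0]},
  {"offset": [-0.18,0,0.18],"claw": 0,"twist": [0,0,0]},
  {"offset": [-0.18,0,0.2],"claw": 0,"twist": [0,0,0]},
  {"offset": [-0.16,0,0.21],"claw": 0,"twist": [0,0,0]},
  {"offset": [-0.14,0,0.21],"claw": 0,"twist": [0,0,0]},
])

```text
time_s: 14.1
eef_pos: [0.5152, -0.2014, 0.1917]
orientation: [2.694, 1.616, -0.0]
contact_force: [1.2, 0.9, 1.0]
width: 0.0007
gripper_force: 1.1
```

```bash
python3 st.py
```

```text
-0.04767211538022554 0.001585065510999348 0.19174183876389253 [1.21650556 0.90864993 1.01165064]
```

Call:
play_rows([
  {"offset": [-0.1,0,0.17],"claw": 0,"twist": [0,0,0]},
  {"offset": [-0.1,0,0.17],"claw": 0,"twist": [0,0,0]},
  {"offset": [-0.09,0,0.17],"claw": 0,"twist": [0,0,0]},
  {"offset": [-0.06,0,0.14],"claw": 0,"twist": [0,0,0]},
  {"offset": [-0.06,0,0.12],"claw": 0,"twist": [0,0,0]},
  {"offset": [-0.05,0,0.12],"claw": 0,"twist": [0,0,0]},
  {"offset": [-0.04,0,0.1],"claw": 0,"twist": [0,0,0]},
  {"offset": [-0.03,0,0.08],"claw": 0,"twist": [0,0,0]},
  {"offset": [-0.02,0,0.08],"claw": 0,"twist": [0,0,0]},
  {"offset": [-0.02,0,0.07],"claw": 0,"twist": [0,0,0]},
])

```text
time_s: 15.35
eef_pos: [0.5021, -0.2259, 0.1312]
orientation: [-2.694, -1.616, 0.0]
contact_force: [0.6, 0.9, 2.1]
width: -0.0001
gripper_force: 0.9
```

Call:
play_rows([
  {"offset": [-0.01,0,0.06],"claw": 0,"twist": [0,0,0]},
  {"offset": [-0.01,0,0.06],"claw": 0,"twist": [0,0,0]},
  {"offset": [-0.01,0,0.05],"claw": 0,"twist": [0,0,0]},
  {"offset": [0,0,0.04],"claw": 0,"twist": [0,0,0]},
  {"offset": [0,0,0.03],"claw": 0,"twist": [0,0,0]},
  {"offset": [0,0,0.03],"claw": 0,"twist": [0,0,0]},
])

```text
time_s: 16.1
eef_pos: [0.5012, -0.2278, 0.1187]
orientation: [2.693, 1.616, -0.001]
contact_force: [-3.7, -2.0, 13.0]
width: 0.0004
gripper_force: 6.1
```

```bash
python3 st.py
```

```text
-0.0776022201370239 0.0015459135970392706 0.11867532790898064 [-3.74531443 -1.98071311 13.0094404 ]
```

Contact with the shut stop at z = 0.1187; press slightly more, hold, then lift off.

Call:
play_rows([
  {"offset": [0,0,0.06],"claw": 0,"twist": [0,0,0]},
  {"offset": [0,0,0.03],"claw": 0,"twist": [0,0,0]},
  {"offset": [0,0,0],"claw": 0,"twist": [0,0,0]},
])

```text
time_s: 16.48
eef_pos: [0.5012, -0.2278, 0.1184]
orientation: [2.691, 1.615, 0.0]
contact_force: [-8.7, 2.8, 29.2]
width: 0.0001
gripper_force: 14.5
```

Call:
play_rows([
  {"offset": [0,0,-0.3],"claw": 0,"twist": [0,0,0]},
  {"offset": [0,0,-0.8],"claw": 0,"twist": [0,0,0]},
  {"offset": [0,0,-0.8],"claw": 0,"twist": [0,0,0]},
  {"offset": [0,0,-0.8],"claw": 0,"twist": [0,0,0]},
  {"offset": [0,0,-0.5],"claw": 0,"twist": [0,0,0]},
  {"offset": [0,0,0],"claw": 0,"twist": [0,0,0]},
])

```text
time_s: 17.23
eef_pos: [0.5027, -0.2276, 0.275]
orientation: [2.691, 1.615, 0.004]
contact_force: [-0.1, -1.3, -0.6]
width: 0.0006
gripper_force: 0.0
```

```bash
python3 - <<'E'
from cell import arm
import cv2,numpy as np
a=cv2.resize(arm.snapshot("side")["img"],(450,338)); b=cv2.resize(arm.snapshot("top")["img"][40:300,195:425],(299,338))
cv2.imwrite("pics/p4.png",np.hstack([a,b])[:,:,::-1])
E
```

```text
(no output)
```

View pics/p4.png

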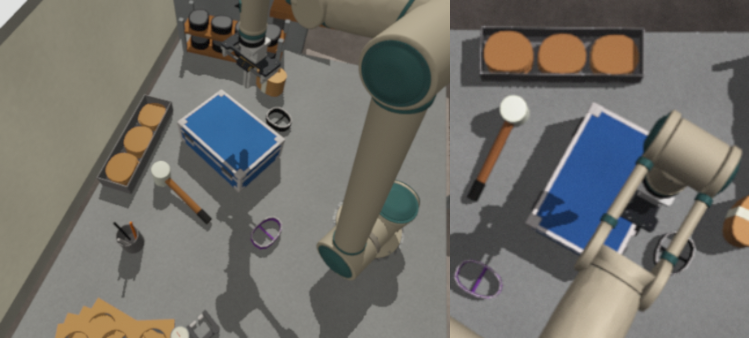

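The picture shows the cover flat and shut, side (232,135), with the mallet, spare die and other items unmoved and the robot clear of everything.

```bash
python3 -c "
from cell import arm
print(arm.finish_job())"
```

```text
the job is handed in; nothing more can be done
None
```

The hold-down board was pressed flat over the dies first, then the cover was closed slowly and pressed shut. It was all done by finger pushes, no bystander item looked moved in the last picture, and the job was handed in at about 17 s.

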